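# Open the gear case with a scraper and hold the gear over its shaft

### The arm

A 7-joint arm with a two-finger parallel gripper is mounted at the origin on the work surface. World frame = base frame: x ahead of the robot, y to its left, z up, the work surface at z = 0. Lengths are in mm, angles in rad, forces in N, time in s.
With the tool pointing down it reaches from about 425 to 1025 mm from the base axis. Payload 3.6 kg.
Tool frame: the origin (TCP) lies at the very end of the fingers, on their centre line; the grasp point (between the pads) lies 19 mm behind it (grip_depth is the z of the grasp point in the tool frame, in mm); z points along the fingers, y is the line along which they close (so a half turn about z gives the same grasp; the last joint's range is limited). The gripper opens to 85 mm and grips with 20 to 120 N. Pads are 22 mm wide; open, the fingers measure 114 mm over their backs; the gripper's body (76 mm by 85 mm) begins 54 mm behind the grasp point. The pads swing forward as they close: fully open they stand 13 mm farther back than shut.
Start: joints at [1.202, 0.591, 0.048, 1.609, -0.033, 0.943, -0.034], TCP at [197.431, -697.603, 231.302] pointing down, gripper open.
Joint ranges: [-2.69, 2.69], [-0.47, 2.24], [-1.27, 1.36], [0.19, 2.51], [-1.53, 4.68], [0.08, 2.07], [-3.09, 3.09]. Speed limits (rad/s): [2.57, 2.57, 3.14, 3.14, 3.14, 3.14, 3.14].

### API

Orientations are given as a 3x3 rotation matrix whose columns are the frame's x, y, z axes.
In Python, from cell import * gives the robot as it stands.
- The arm moves only by the tool play_rows, never from a script. Its argument "targets" is a list of rows, each an object with "dp": the shift along the tool's x, y, z in cm, a list of three; "spin": the turn about the tool's z in degrees; "jaw": the opening in per cent of the stroke, from 0 (shut) to 100 (fully open). A call has 1 to 12 rows; each row is the pose to reach, as a shift and turn from the pose commanded when the call began, along the tool's axes at that moment; what a row does not reach only later rows make up. A row lasts 1/10 s, in which the tool goes at most 50 mm and 8.59 degrees, less where a joint would pass 70% of its speed; a pose out of reach is approached as far as the arm can. A call with a gripper value outside its range is refused whole. The fingers move at their own pace and stop on an object; "newtons" is the grip in N (left out, the last holds). Time passes only in rows, so rows that repeat a pose let the fingers close. It gives the time, the measured TCP pose, the force, the opening and the grip force at its end, in the units of the state.
- get_obs(): the state, without advancing time (a new reading comes with each control period).
- get_image(name): name is "scene" or "side" or "wrist"; returns a dict with "image" (400x640x3 uint8, red, green, blue), "z_map" (400x640 float32, mm along the optical axis (not along the pixel's ray), 0 where there is no reading), "camera_matrix" (3x3 intrinsics, pixels), "D" ([k1, k2, p1, p2, k3] as OpenCV has them; the pictures are not rectified), "rvec" (rotation vector, rad) and "tvec" (3), from world to camera coordinates, as OpenCV has them. Camera axes: x right, y down, z forward; pixel columns grow to the right and rows downward; lengths in mm; the calibration is good to about 2 mm. A picture is of the moment at which its call begins.
- hand_in(): hands the job in; it is judged then, once.
Trained networks look in the newest picture that a camera, given by its name, has taken for a name from the list of things; names that differ only in an ending like _2 or _b are one class to them, and where a whole thing is asked for, a point or a joint stands for the part that bears it (a point fixed in the world has none). Each returns a list of dicts, best first, with "confidence" (0 to 1); they miss things now and then, are a little off and sometimes report something else, mostly with a low value. They report only what shows in the picture. A call takes as long as a camera call. They do not tell look-alikes from the thing itself.
- find_in(camera, label): "point" ([column, row] in pixels, amid what is visible of it).
- outline_of(camera, label): "mask" (400x640 bool, what is visible of it) and "point" ([column, row] in pixels, amid what is visible of it).
The state is a dict: "time": time; "joint_pos": joint angles; "joint_vel": joint speeds; "effort": joint torques, N m; "tcp_pos": TCP position; "eef_rot": TCP orientation; "ft_force": force on the tool from outside, world axes, zero at the start; "ft_torque": the same for the moment, N m; "gripper_width": finger opening in mm; "finger_force": force on a finger pad.
Only numpy, scipy, OpenCV 4.12 (cv2) and the standard library are available. Lean on these libraries where they do the work, as an engineer would, in place of code of your own. Each camera call takes 0.05 s, during which the arm holds its last target. There are 200 camera calls.

### The job

Slide the scraper's blade into the slot under the free edge of the gear case's cover, pry the cover up and swing it with the scraper well past upright so that it stays open (fingers and arm never touch the cover), then lay the scraper flat on the bench and let go of it. Pick up the toothed gear, carry it over the collet rack and stop with it hovering just above the end of the upright shaft in the case, about a centimetre clear, level and with its bore in line with the shaft. Finish while still holding it there, with the gear never having touched case, cover, shaft or rack; do not knock the rack and leave the pulley, the collar and the tin where they are.

Things in the scene. Friction and masses are not known exactly. Their poses are not given: they have to be found in the camera images.
- gear_case: Grey cast box fixed to the bench, open on top, 110 (x) x 100 (y) x 78 mm, walls 6 mm, a 44 mm round boss 10 mm proud on each y side. Origin: centre of underside, z up. Own -x side has the pry slot, +x side the cover's hinge; yawed about 60 to 100 degrees, so the slot faces the robot's right. Inside, centred, stands a 14 mm steel shaft (30 mm thick below z = 38) ending 12 mm below the rim.
- shaft_end (a point): Centre of the top end of the upright shaft, 66 mm above the bench, at the middle of the case; axes as the case.
- pry_slot (a point): Middle of the slot's mouth on the outer face of the case's -x side, 73.5 mm above the bench. Slot 84 mm wide, 9 mm high (z = 69 to 78 mm): the wall is lower there and the closed cover's underside is its roof. Open into the case; the shaft ends lower than the slot. Axes as the case: push the blade in along +x.
- hinge_line (a point): Middle of the cover's hinge line, on the top of the case's +x side, 78 mm above the bench; the hinge runs along the case's y. Axes as the case.
- cover (a joint): Cover angle, rad: 0 closed, grows as the free edge rises, 1.57 upright, stops at 2.2 (leaning back). Aluminium plate 110 x 100 x 4 mm, 0.1 kg, lying on the case flush with its outside, no handle. Stiff hinge (about 0.08 N m): it stays at any angle and takes about 1.5 N to lift at the free edge.
- cover_edge (a point): Middle of the cover's free edge, at its underside, moving with the cover; 110 mm from the hinge line. The cover runs from here along this point's +x to the hinge; +z is the cover's upper side.
- scraper: Flat scraper lying on the bench: wooden handle 80 long x 20 wide x 24 mm high, flat sides (own x -50 to 30 mm), a 12 mm brass ferrule, then a steel blade 22 wide, 2.5 mm thick, ending at x = 115 mm. Origin: under the handle, 50 mm from its rear end, a good place to grip; +x to the blade's tip, z up. Blade 12 mm above the handle's underside. 0.11 kg.
- scraper_tip (a point): Middle of the blade's end, mid-thickness: 115 mm ahead of and 12 mm above the scraper's origin; axes as the scraper.
- gear: Dark steel toothed gear lying flat: 14 teeth, 55 mm over them, rim 14 mm high; above it a smooth round hub 26 mm in diameter up to z = 44 mm, to grip it by. Through bore 16 mm. Origin: centre of underside, on the bore's axis; z up along it. About 0.2 kg. It lies with pulley and collar to the robot's right of the rack, in any of three places.
- gear_bore (a point): Centre of the bore's mouth in the gear's underside (the same point as the gear's origin).
- pulley: Bystander: dark steel V-groove pulley with a smooth rim 60 mm across and 22 mm high, no teeth, solid hub 26 mm in diameter up to 40 mm. Origin: centre of its underside.
- collar: Bystander: plain dark steel ring 52 mm across, 22 mm high, 30 mm bore. Origin: centre of its underside.
- tin: Bystander: closed grey tin, 54 mm in diameter, 85 mm high, standing beyond the scraper. Origin: centre of its underside.
- collet_rack: Obstacle fixed to the bench between the loose parts and the case: wooden block 270 (x) x 36 (y) x 48 mm with six steel collets standing in a row on it, 82 mm high in all. Origin: centre of its underside.
Things that resemble listed ones, but are neither listed nor needed, are in the scene too. Of the things like the scraper, leave any that is green; of the rest the smaller one is meant.

How it is judged (in metres and radians):
On the way, in this order (a step that is already met when the one before it is completed fails the run):
1. the scraper's blade carries the cover at 0.3 rad or more (value of joint cover above 0.3 rad and contact force between scraper and cover above 0.2 N), for 0.05 s.
2. the cover stands open past upright (over 1.75 rad) and the scraper lies flat on the bench, let go (value of joint cover above 1.75 rad and height (world z) of scraper below 0.008 m and angle between scraper's own z axis and vertical below 0.15 rad and contact force between scraper and the arm below 0.1 N and contact force between scraper and the fingers below 0.1 N), for 0.2 s.
3. the gear is carried over the rack (x of gear in the frame of collet_rack between -0.16 and 0.16 m and y of gear in the frame of collet_rack between -0.03 and 0.03 m and z of gear in the frame of collet_rack above 0.082 m), for 0.02 s.
At the end, for the whole second after the job is handed in: The gear is held still in the fingers, level within 0.1 rad, its bore within 5 mm of the shaft's axis and its underside 3 to 18 mm above the shaft's end, touching only the fingers; the cover stands open past 1.75 rad; the scraper lies flat at rest on the bench (horizontal distance between gear_bore and shaft_end below 0.005 m and z of gear_bore in the frame of shaft_end between 0.003 and 0.018 m and angle between gear's own z axis and vertical below 0.1 rad and linear speed of each of gear, scraper below 0.02 m/s and contact force between the fingers and gear above 1 N and contact force between gear and gear_case below 0.1 N and value of joint cover above 1.75 rad and height (world z) of scraper below 0.008 m and angle between scraper's own z axis and vertical below 0.15 rad and contact force between gear and scraper below 0.1 N); the arm keeps its last pose, push and grip.
It fails at once if fingers or arm touch the cover (contact force between any of the fingers, the arm and cover above 0.5 N).
It fails at once if the gear touches the case, its shaft or its cover (contact force between gear and gear_case above 0.5 N).
It fails at once if the rack is touched hard by anything, or at all by the gear (contact force between collet_rack and anything else above 3 N or contact force between collet_rack and gear above 0.5 N).
It fails at once if pulley, collar or tin moved by more than 15 mm (distance of any of pulley, collar, tin from where it was at the start of the episode above 0.015 m).
It also fails if it takes over 72 s, if anything falls off the work surface, if the arm or the gripper's body presses on something with over 40 N, if the wrist force passes 120 N, or if a joint passes its speed limit or range.

## Working session

There is one attempt and no reset: what is moved stays moved. The work goes in short steps, Python scripts to look and compute and a tool call to move; the robot and the scene stay as the last step left them, time stands still between calls to the robot, and variables do not carry over. Pictures are saved under pics/ and viewed, at most 10 in all, crops included, and the job is handed in when it is done.

Besides the shell and the picture viewer there is one more tool, called after "Request:" in YAML: its name, and indented under it one key for each argument. play_rows: Moves the arm, as the interface text tells. Its arguments: {"type":"object","properties":{"targets":{"type":"array"},"newtons":{"type":"number"}},"required":["targets"]}

```bash
mkdir -p pics; ls; cat > h.py <<'E'
import numpy as np, cv2
from cell import *
def shot(cam,fn=None):
    d=get_image(cam)
    if fn: cv2.imwrite('pics/'+fn,d['image'][:,:,::-1])
    return d
def cloud(d):
    z=d['z_map'];h,w=z.shape
    u,v=np.meshgrid(np.arange(w),np.arange(h))
    p=cv2.undistortPoints(np.stack([u,v],-1).reshape(-1,1,2).astype(np.float64),np.array(d['camera_matrix'],float),np.array(d['D'],float)).reshape(h,w,2)
    P=np.dstack([p[...,0]*z,p[...,1]*z,z])
    R=cv2.Rodrigues(np.array(d['rvec'],float))[0]
    W=(P-np.array(d['tvec'],float).reshape(3))@R
    W[z<=0]=np.nan
    return W
E
python3 - <<'E'
from h import *
np.set_printoptions(precision=3,suppress=True)
o=get_obs();print(o['tcp_pos'],o['eef_rot'],o['gripper_width'],o['time'])
for c in ['scene','side']:
    d=shot(c,c+'0.png');W=cloud(d);np.save(c+'0.npy',W)
    for n in ['gear_case','cover','scraper','gear','pulley','collar','tin','collet_rack']:
        for r in outline_of(c,n)[:4]:
            m=r['mask'];P=W[m];P=P[~np.isnan(P[:,0])]
            if len(P)==0: continue
            print(c,n,round(r['confidence'],2),np.round(r['point']),m.sum(),'med',np.median(P,0).round(),'lo',np.percentile(P,3,axis=0).round(),'hi',np.percentile(P,97,axis=0).round())
E
```

```text
pics
[ 197.219 -696.777  230.13 ] [[ 0.962  0.272 -0.001]
 [ 0.272 -0.962  0.002]
 [-0.    -0.002 -1.   ]] 85.54564607292492 0.0
scene gear_case 0.93 [444. 211.] 2006 med [617. 252.  63.] lo [526. 202.   2.] hi [654. 322.  84.]
scene cover 0.84 [446. 200.] 781 med [591. 266.  83.] lo [532. 212.  80.] hi [645. 320.  85.]
scene scraper 0.93 [354. 221.] 399 med [509.  33.  15.] lo [442.  11.   2.] hi [589.  63.  26.]
scene scraper 0.91 [390. 181.] 585 med [354. 224.  20.] lo [332.  94.   1.] hi [362. 305.  35.]
scene scraper 0.91 [216. 207.] 293 med [ 289. -318.   15.] lo [ 224. -364.    6.] hi [ 317. -237.   25.]
scene scraper 0.51 [446. 211.] 1927 med [617. 250.  64.] lo [532. 202.   4.] hi [654. 317.  84.]
scene gear 0.61 [255. 232.] 338 med [ 464. -241.   14.] lo [ 429. -263.   -0.] hi [ 481. -214.   44.]
scene gear 0.5 [356. 221.] 422 med [504.  33.  15.] lo [438.  11.   0.] hi [588.  62.  26.]
scene pulley 0.65 [198. 256.] 412 med [ 513. -385.   21.] lo [ 486. -411.    4.] hi [ 530. -360.   40.]
scene collar 0.95 [265. 278.] 403 med [ 635. -262.   17.] lo [ 606. -285.    0.] hi [ 
[... 1105 characters left out ...]
gear 0.55 [321. 268.] 393 med [ 449. -250.   13.] lo [ 428. -266.    1.] hi [ 474. -225.   43.]
side pulley 0.75 [357. 318.] 673 med [ 495. -394.   21.] lo [ 471. -414.    2.] hi [ 524. -361.   40.]
side pulley 0.3 [336. 216.] 2471 med [ 521. -126.   45.] lo [ 401. -131.    3.] hi [ 647. -101.   81.]
side collar 0.87 [392. 266.] 271 med [ 618. -270.   19.] lo [ 597. -289.    6.] hi [ 642. -247.   23.]
side tin 0.87 [385. 172.] 547 med [706.  10.  59.] lo [688.  -0.   4.] hi [733.  44.  86.]
side collet_rack 0.9 [337. 218.] 2540 med [ 522. -125.   45.] lo [ 398. -131.    2.] hi [647. -99.  81.]
side collet_rack 0.27 [324. 137.] 1374 med [575. 236.  70.] lo [518. 201.   3.] hi [641. 309.  84.]
```

```bash
python3 - <<'E'
import cv2
a=cv2.imread('pics/scene0.png')[150:320,150:520];b=cv2.imread('pics/side0.png')[90:350,200:460]
cv2.imwrite('pics/a.png',cv2.resize(a,None,fx=2.1,fy=2.1,interpolation=cv2.INTER_CUBIC))
cv2.imwrite('pics/b.png',cv2.resize(b,None,fx=2.2,fy=2.2,interpolation=cv2.INTER_CUBIC))
E
```

```text
(no output)
```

View pics/a.png

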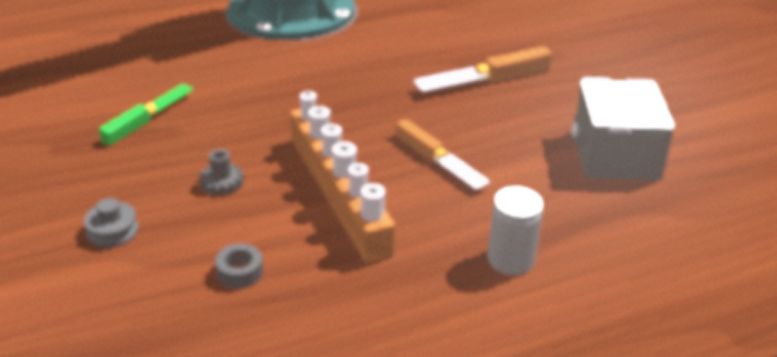

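View pics/b.png

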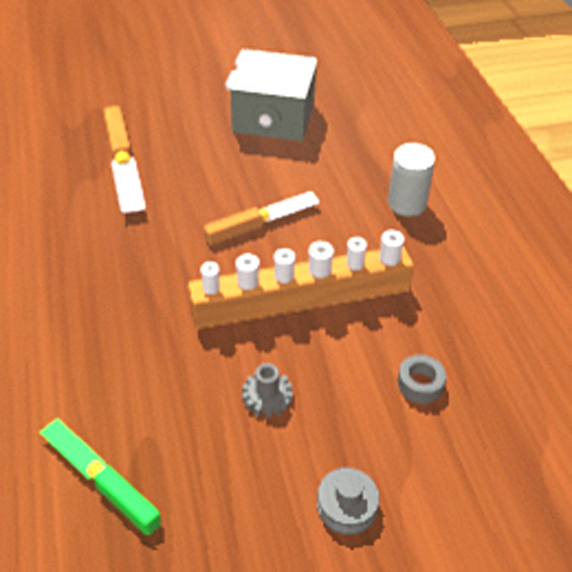

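The picture shows the smaller wooden scraper between rack and case (about 440,155 in a.png), the large look-alike nearer the base, the green one at far left. The gear is the toothed part nearest the rack (220,175). The case is top right.

Request:
play_rows:
  targets:
    - {"dp":[36.8,-31.1,-5],"spin":0,"jaw":100}
    - {"dp":[36.8,-31.1,-5],"spin":0,"jaw":100}
    - {"dp":[36.8,-31.1,-5],"spin":0,"jaw":100}
    - {"dp":[36.8,-31.1,-5],"spin":0,"jaw":100}
    - {"dp":[36.8,-31.1,-5],"spin":0,"jaw":100}
    - {"dp":[36.8,-31.1,-5],"spin":0,"jaw":100}
    - {"dp":[36.8,-31.1,-5],"spin":0,"jaw":100}
    - {"dp":[36.8,-31.1,-5],"spin":0,"jaw":100}
    - {"dp":[47,-62.2,-5],"spin":0,"jaw":100}
    - {"dp":[47,-62.2,-5],"spin":0,"jaw":100}
    - {"dp":[47,-62.2,-5],"spin":0,"jaw":100}
    - {"dp":[47,-62.2,-5],"spin":0,"jaw":100}

```text
time: 2.1
tcp_pos: [450.2, -168.1, 277.3]
eef_rot: [[0.962, 0.272, 0.001], [0.272, -0.962, -0.0], [0.001, 0.001, -1.0]]
ft_force: [1.1, 0.1, 0.1]
gripper_width: 85.5
finger_force: 0.0
```

```bash
cat >> h.py <<'E'
def to(p,yaw=None):
    """dp (cm) and spin (deg) from the measured pose to world p (mm), tool-x yaw (deg)"""
    o=get_obs();R=np.array(o['eef_rot']);t=np.array(o['tcp_pos'])
    cy=np.degrees(np.arctan2(R[1,0],R[0,0]))
    dp=R.T@(np.array(p)-t)/10
    print('tcp',t.round(1),'yaw',cy.round(2),'dp',dp.round(2),'spin',None if yaw is None else round(-(yaw-cy),2))
E
python3 - <<'E'
from h import *
print(get_obs()['time'],get_obs()['joint_pos'])
to([480,30,280],19)
to([480,30,280])
E
```

```text
2.1 [ 0.338299    0.22531212 -0.08945679  2.09435736  0.02739274  0.82193599
 -1.06269223]
tcp [ 450.2 -168.1  277.3] yaw 15.79 dp [  8.27 -18.25  -0.27] spin -3.21
tcp [ 450.2 -168.1  277.3] yaw 15.79 dp [  8.27 -18.25  -0.27] spin None
```

Request:
play_rows:
  targets:
    - {"dp":[9.0,-21,-3],"spin":0,"jaw":100}
    - {"dp":[9.0,-21,-3],"spin":0,"jaw":100}
    - {"dp":[9.0,-21,-3],"spin":0,"jaw":100}
    - {"dp":[9.0,-21,-3],"spin":0,"jaw":100}
    - {"dp":[9.0,-21,-3],"spin":0,"jaw":100}
    - {"dp":[9.0,-21,-3],"spin":0,"jaw":100}
    - {"dp":[9.0,-21,-3],"spin":0,"jaw":100}

```text
time: 2.8
tcp_pos: [479.4, 56.8, 307.1]
eef_rot: [[0.962, 0.274, 0.0], [0.274, -0.962, -0.0], [0.0, 0.0, -1.0]]
ft_force: [-0.0, -0.8, -1.0]
gripper_width: 85.2
finger_force: 0.0
```

```bash
python3 - <<'E'
from h import *
np.set_printoptions(precision=2,suppress=True)
o=get_obs();print(o['time'],o['joint_pos'])
d=shot('wrist','w1.png');W=cloud(d);np.save('w1.npy',W)
for n in ['gear_case','cover','scraper']:
    for r in outline_of('wrist',n)[:3]:
        m=r['mask'];P=W[m];P=P[~np.isnan(P[:,0])]
        print(n,round(r['confidence'],2),np.round(r['point']),m.sum(),'med',np.median(P,0).round(),'lo',np.percentile(P,3,axis=0).round(),'hi',np.percentile(P,97,axis=0).round())
for n in ['pry_slot','scraper_tip','shaft_end','hinge_line','cover_edge']:
    for r in find_in('wrist',n)[:2]:
        u,v=map(int,r['point']);print(n,round(r['confidence'],2),u,v,W[v,u])
# cover top rectangle from all three clouds
for f in ['w1','scene0','side0']:
    V=np.load(f+'.npy').reshape(-1,3);V=V[~np.isnan(V[:,0])]
    k=(abs(V[:,2]-82)<4)&(abs(V[:,0]-588)<90)&(abs(V[:,1]-264)<90)
    if k.sum()>20:print(f,k.sum(),V[k,2].mean(),cv2.minAreaRect(V[k,:2].astype(np.float32)))
    k=(V[:,2]>6)&(V[:,2]<30)&(abs(V[:,0]-510)<95)&(abs(V[:,1]-33)<55)
    k&= (V[:,0]<670)
    if k.sum()>20:
        print(f,k.sum(),cv2.minAreaRect(V[k,:2].astype(np.float32)))
        q=V[k&(V[:,2]>19)];print('handle',len(q),cv2.minAreaRect(q[:,:2].astype(np.float32)))
E
```

```text
2.8 [-0.02  0.2  -0.23  2.05  0.06  0.9  -1.57]
gear_case 0.75 [172.  42.] 10927 med [572. 253.  81.] lo [520. 205.  15.] hi [615. 325.  83.]
cover 0.95 [165.  34.] 8155 med [577. 263.  82.] lo [528. 212.  80.] hi [616. 322.  84.]
cover 0.53 [170.  46.] 10829 med [572. 252.  81.] lo [520. 205.  22.] hi [615. 323.  83.]
scraper 0.85 [339. 140.] 1763 med [520.  39.  14.] lo [440.  15.  11.] hi [587.  62.  24.]
scraper 0.69 [200. 221.] 3311 med [349. 208.  20.] lo [332.  92.   8.] hi [360. 301.  33.]
scraper_tip 0.7 195 223 [350.5  208.11  33.63]
scraper_tip 0.68 339 140 [520.01  40.72  18.86]
shaft_end 0.77 170 42 [574.55 255.86  80.89]
hinge_line 0.33 338 141 [518.32  41.68  19.09]
hinge_line 0.21 171 42 [574.74 254.14  82.24]
cover_edge 0.6 162 36 [578.11 265.07  81.28]
cover_edge 0.2 571 129 [ 626.13 -278.89   -0.08]
w1 8570 81.6689318823658 ((580.9033203125, 269.19744873046875), (101.18154907226562, 117.62852478027344), 64.3565673828125)
w1 1777 ((512.904296875, 37.81396484375), (163.92828369140625, 21.97720718383789), 14.373074531555176)
handle 770 ((477.5615539550781, 28.57785415649414), (90.87367248535156, 19.939241409301758), 14.355694770812988)
scene0 822 82.5367996104634 ((584.186279296875, 269.3697509765625), (101.1587142944336, 122.09014892578125), 62.74085235595703)
scene0 381 ((514.0922241210938, 37.01569747924805), (164.83416748046875, 25.534473419189453), 15.425235748291016)
handle 139 ((477.9588317871094, 28.563133239746094), (90.5219497680664, 22.316478729248047), 14.861222267150879)
side0 616 81.96087883495949 ((580.6638793945312, 267.37908935546875), (107.1910171508789, 116.51921844482422), 64.44518280029297)
side0 364 ((509.96136474609375, 34.54056167602539), (165.30357360839844, 24.487062454223633), 14.8287992477417)
handle 124 ((471.61370849609375, 24.503082275390625), (82.68045806884766, 21.672639846801758), 16.014497756958008)
```

View pics/w1.png

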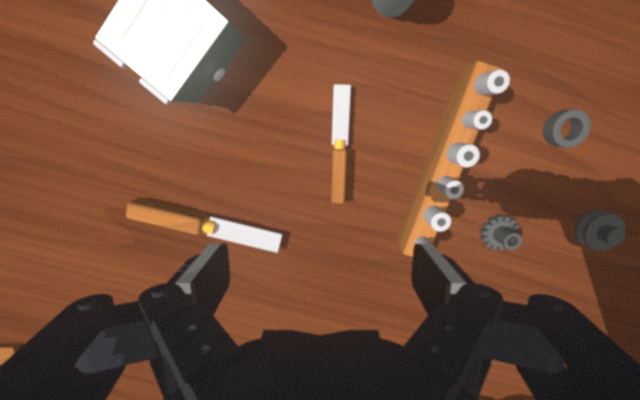

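The wrist picture shows the scraper (340,140) clear, gear at (500,233), and two hinge tabs at the cover's lower-left side (110,52) and (155,90), a boss on the side at (220,73). I must make sure which side has the slot.

```bash
python3 - <<'E'
from h import *
np.set_printoptions(precision=1,suppress=True)
for f in ['w1','scene0','side0']:
    V=np.load(f+'.npy').reshape(-1,3);V=V[~np.isnan(V[:,0])]
    c=np.array([583,267]);a=np.radians(64);e1=np.array([np.cos(a),np.sin(a)]);e2=np.array([-e1[1],e1[0]])
    p=(V[:,:2]-c)@e1;q=(V[:,:2]-c)@e2
    k=(abs(p)<85)&(abs(q)<85)
    for zl,zh in [(5,30),(30,50),(50,66),(69,76),(78,86),(86,100)]:
        j=k&(V[:,2]>zl)&(V[:,2]<zh)
        if j.sum()<8: continue
        print(f,zl,zh,j.sum(),'along64',np.percentile(p[j],[1,10,50,90,99]),'along154',np.percentile(q[j],[1,10,50,90,99]))
a=cv2.imread('pics/scene0.png')[165:255,405:505];b=cv2.imread('pics/w1.png')[0:130,70:270]
a=cv2.resize(a,(500,450),interpolation=cv2.INTER_CUBIC);b=cv2.resize(b,(300,195))
b=cv2.resize(cv2.imread('pics/side0.png')[95:165,280:360],(300,262),interpolation=cv2.INTER_CUBIC)
o=np.zeros((450,800,3),np.uint8);o[:,:500]=a;o[:262,500:]=b;cv2.imwrite('pics/c.png',o)
E
```

```text
w1 5 30 368 along64 [-59.3 -49.6 -48.8 -48.3 -47.9] along154 [-56.  -49.9 -22.6  46.2  52.9]
w1 30 50 587 along64 [-62.1 -60.9 -49.2 -48.2 -47.8] along154 [-55.1 -44.2  -5.7  41.1  52.4]
w1 50 66 745 along64 [-59.1 -58.  -49.1 -48.3 -47.9] along154 [-54.7 -40.6  -2.7  35.4  51.9]
w1 69 76 253 along64 [-49.5 -49.1 -48.6 -48.1  13.4] along154 [-55.1 -44.8  -3.1  45.   58.4]
w1 78 86 8570 along64 [-48.5 -41.4  -7.8  36.   49.1] along154 [-53.5 -35.5  10.4  49.2  59.4]
scene0 5 30 348 along64 [-56.5 -46.1  -2.8  42.2  50.6] along154 [-61.2 -59.5 -56.8 -11.8  48.6]
scene0 30 50 323 along64 [-59.4 -53.7  -8.8  41.2  49.5] along154 [-61.  -58.9 -56.5  -4.   46.2]
scene0 50 66 268 along64 [-56.4 -49.1 -14.7  40.7  50.3] along154 [-60.9 -58.7 -56.   -3.1  44.9]
scene0 69 76 59 along64 [-49.  -46.9 -20.8  43.4  50.5] along154 [-59.6 -58.5 -55.3   4.4  42.9]
scene0 78 86 822 along64 [-47.2 -38.7   1.4  41.9  50.8] along154 [-58.6 -51.8  -7.9  43.6  56.2]
side0 5 30 205 along64 [-61.1 -55.7 -48.5 -26.6  39.9] along154 [-56.  -55.1 -14.7  43.1  53.9]
side0 30 50 193 along64 [-64.1 -60.8 -50.2 -42.1  33.9] along154 [-55.7 -54.8 -10.3  40.1  52.6]
side0 50 66 178 along64 [-61.1 -57.  -48.5 -44.2  48.6] along154 [-55.9 -55.1  -6.5  40.3  52.2]
side0 69 76 67 along64 [-52.8 -51.1 -47.9 -44.6  45.7] along154 [-55.8 -52.5  -7.5  40.5  52.2]
side0 78 86 616 along64 [-50.9 -43.7  -3.9  39.2  50.8] along154 [-54.8 -45.3   0.4  47.7  59.4]
```

View pics/c.png

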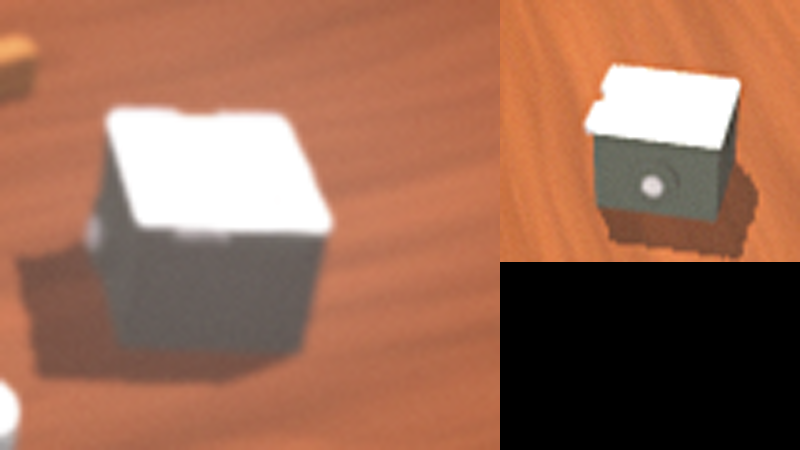

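```bash
python3 - <<'E'
from h import *
np.set_printoptions(precision=1,suppress=True)
c=np.array([583,267]);a=np.radians(64);e1=np.array([np.cos(a),np.sin(a)]);e2=np.array([-e1[1],e1[0]])
for f in ['w1','scene0','side0']:
    V=np.load(f+'.npy').reshape(-1,3);V=V[~np.isnan(V[:,0])]
    p=(V[:,:2]-c)@e1;q=(V[:,:2]-c)@e2
    b=np.arange(54,88,3)
    print(f,'z bins',b)
    k=(abs(q)<38)&(p<-44)&(p>-56);print(' face-116',np.histogram(V[k,2],b)[0])
    k=(abs(p)<38)&(q<-48)&(q>-64);print(' face-26',np.histogram(V[k,2],b)[0])
    k=(abs(p)<38)&(q<-20)&(q>-50)&(V[:,2]<77)&(V[:,2]>10);print('inside seen',k.sum())
d=get_image('wrist');R=cv2.Rodrigues(np.array(d['rvec']))[0];print('cam',-R.T@np.array(d['tvec']).ravel(),'axis',R[2])
to([460,22.5,60],14.6);to([460,22.5,5],14.6)
E
```

```text
w1 z bins [54 57 60 63 66 69 72 75 78 81 84 87]
 face-116 [101 143  68  70  63  69  69  82 143 241   0]
 face-26 [  0   0   0   0   0   0   0   0  64 132   1]
inside seen 0
scene0 z bins [54 57 60 63 66 69 72 75 78 81 84 87]
 face-116 [ 9 15 10  4  8  2  4  5  6 17  1]
 face-26 [26 26 29 24 36 30  0  1 25 47  7]
inside seen 2
side0 z bins [54 57 60 63 66 69 72 75 78 81 84 87]
 face-116 [12 28 14 19 18 18 18 22  9 28  3]
 face-26 [ 2  4  2  3  8  2  0  0 11 24  0]
inside seen 0
cam [543.9  73.4 448.9] axis [-0.3 -0.1 -1. ]
tcp [479.4  56.  306.9] yaw 15.75 dp [-2.8  2.7 24.7] spin 1.15
tcp [479.4  56.  306.9] yaw 15.75 dp [-2.8  2.7 30.2] spin 1.15
```

The slot is on the face turned to about -26° (no points at z 72–78 there). So the case's yaw is about 154°, not the 60–100° in the text, and I go with what is measured. Next, down to the scraper.

```bash
python3 - <<'E'
from h import *
to([480.5,29,60],14.5);to([480.5,29,4],14.5)
E
```

```text
tcp [479.4  56.  306.9] yaw 15.75 dp [-0.62  2.63 24.69] spin 1.25
tcp [479.4  56.  306.9] yaw 15.75 dp [-0.62  2.63 30.29] spin 1.25
```

Request:
play_rows:
  targets:
    - {"dp":[-0.6,2.6,10],"spin":1.2,"jaw":60}
    - {"dp":[-0.6,2.6,15],"spin":1.2,"jaw":60}
    - {"dp":[-0.6,2.6,20],"spin":1.2,"jaw":60}
    - {"dp":[-0.6,2.6,24],"spin":1.2,"jaw":60}
    - {"dp":[-0.6,2.6,24],"spin":1.2,"jaw":60}
    - {"dp":[-0.6,2.6,24],"spin":1.2,"jaw":60}

```text
time: 3.9
tcp_pos: [476.9, 29.1, 62.2]
eef_rot: [[0.968, 0.252, -0.011], [0.252, -0.968, -0.002], [-0.012, -0.001, -1.0]]
ft_force: [-2.0, 0.3, 0.3]
gripper_width: 51.2
finger_force: 0.0
```

```bash
python3 - <<'E'
from h import *
V=cloud(shot('wrist')).reshape(-1,3);V=V[~np.isnan(V[:,0])]
k=(V[:,2]>8)&(V[:,2]<30)&(abs(V[:,0]-510)<95)&(abs(V[:,1]-33)<40)
print(k.sum(),cv2.minAreaRect(V[k,:2].astype(np.float32)))
to([480.5,29,4],14.5)
E
```

```text
9033 ((512.5696411132812, 37.62211608886719), (164.27566528320312, 22.10051727294922), 14.54511547088623)
tcp [478.9  29.6  64.9] yaw 14.61 dp [0.18 0.1  6.09] spin 0.11
```

Request:
play_rows:
  targets:
    - {"dp":[0.2,0,3],"spin":0,"jaw":60}
    - {"dp":[0.2,0,6],"spin":0,"jaw":60}
    - {"dp":[0.2,0,6],"spin":0,"jaw":60}
    - {"dp":[0.2,0,6],"spin":0,"jaw":10}
    - {"dp":[0.2,0,6],"spin":0,"jaw":0}
    - {"dp":[0.2,0,6],"spin":0,"jaw":0}
    - {"dp":[0.2,0,6],"spin":0,"jaw":0}
    - {"dp":[0.2,0,6],"spin":0,"jaw":0}
    - {"dp":[0.2,0,6],"spin":0,"jaw":0}
    - {"dp":[0.2,0,6],"spin":0,"jaw":0}
  newtons: 110

```text
time: 4.95
tcp_pos: [484.2, 30.5, 9.7]
eef_rot: [[0.968, 0.252, 0.004], [0.252, -0.968, 0.001], [0.004, 0.001, -1.0]]
ft_force: [-0.4, 0.1, 9.8]
gripper_width: 17.1
finger_force: 107.9
```

Request:
play_rows:
  targets:
    - {"dp":[0.2,0,-4],"spin":0,"jaw":0}
    - {"dp":[0.2,0,-9],"spin":0,"jaw":0}
    - {"dp":[3,-1,-13],"spin":-8,"jaw":0}
    - {"dp":[7,-2,-13],"spin":-16,"jaw":0}
    - {"dp":[11,-3,-13],"spin":-24,"jaw":0}
    - {"dp":[15,-4,-13],"spin":-32,"jaw":0}
    - {"dp":[19,-5,-13],"spin":-40,"jaw":0}
    - {"dp":[23,-5.5,-13],"spin":-48,"jaw":0}
    - {"dp":[27,-6.5,-13],"spin":-56,"jaw":0}
    - {"dp":[31,-7.4,-13],"spin":-64,"jaw":0}
    - {"dp":[31,-7.4,-13],"spin":-72,"jaw":0}
    - {"dp":[31,-7.4,-13],"spin":-80,"jaw":0}

```text
time: 6.15
tcp_pos: [764.7, 180.5, 138.5]
eef_rot: [[-0.086, 0.996, 0.002], [0.996, 0.086, 0.0], [-0.0, 0.002, -1.0]]
ft_force: [0.2, 0.4, -1.1]
gripper_width: 16.9
finger_force: 108.4
```

```bash
python3 - <<'E'
from h import *
print(get_obs()['joint_pos'])
to([764,179.5,135],154.2)
E
```

```text
[ 0.02544833  0.81763641 -0.54848103  1.49623865  0.48229647  0.96322109
 -0.57425028]
tcp [764.7 180.5 138.5] yaw 94.93 dp [-0.09 -0.08  0.35] spin -59.27
```

Request:
play_rows:
  targets:
    - {"dp":[0,0,0],"spin":-8,"jaw":0}
    - {"dp":[0,0,0],"spin":-16,"jaw":0}
    - {"dp":[0,0,0],"spin":-24,"jaw":0}
    - {"dp":[0,0,0],"spin":-32,"jaw":0}
    - {"dp":[0,0,0],"spin":-40,"jaw":0}
    - {"dp":[0,0,0],"spin":-48,"jaw":0}
    - {"dp":[0,0,0],"spin":-56,"jaw":0}
    - {"dp":[0,0,0],"spin":-59.3,"jaw":0}
    - {"dp":[0,0,0],"spin":-59.3,"jaw":0}
    - {"dp":[0,0,0],"spin":-59.3,"jaw":0}

```text
time: 7.15
tcp_pos: [764.0, 179.3, 138.1]
eef_rot: [[-0.897, 0.441, 0.001], [0.441, 0.897, -0.001], [-0.001, -0.0, -1.0]]
ft_force: [0.2, 0.8, -2.3]
gripper_width: 17.0
finger_force: 108.4
```

```bash
cat > blade.py <<'E'
from h import *
np.set_printoptions(precision=1,suppress=True)
C=np.array([584,266.5]);yc=154.2
def frame(P,c=C,a=yc):
    a=np.radians(a);d=P[:,:2]-c
    return np.c_[d@[np.cos(a),np.sin(a)],d@[-np.sin(a),np.cos(a)],P[:,2]]
def blade(cam,fn=None):
    W=cloud(shot(cam,fn)).reshape(-1,3);W=W[~np.isnan(W[:,0])]
    o=get_obs();t=np.array(o['tcp_pos']);R=np.array(o['eef_rot'])
    L=(W-t)@R
    k=(L[:,0]>36)&(L[:,0]<125)&(abs(L[:,1])<18)&(abs(L[:,2]+5)<22)
    B=W[k];print(cam,'tcp in case',frame(t[None])[0],'blade pts',k.sum())
    if k.sum()<30:return
    F=frame(B)
    for lo in range(int(F[:,0].min()//15*15),int(F[:,0].max())+1,15):
        j=(F[:,0]>=lo)&(F[:,0]<lo+15)
        if j.sum()>5:print('  x',lo,'n',j.sum(),'y',np.percentile(F[j,1],[3,50,97]),'z',np.percentile(F[j,2],[10,50,90]))
    print('  tip x',np.percentile(F[:,0],[98,99.5,100]))
E
python3 - <<'E'
from blade import *
print(get_obs()['joint_pos'])
for c,f in [('wrist','w2.png'),('scene',None),('side',None)]: blade(c,f)
# case edges from wrist
V=cloud(get_image('wrist')).reshape(-1,3);V=V[~np.isnan(V[:,0])]
F=frame(V);k=(abs(F[:,2]-82)<3)&(abs(F[:,0])<75)&(abs(F[:,1])<75)
if k.sum()>50:print(k.sum(),cv2.minAreaRect(V[k,:2].astype(np.float32)),np.percentile(F[k],[0.5,99.5],axis=0))
E
```

```text
[ 0.1  0.9 -0.8  1.5  0.7  1.1  0.3]
wrist tcp in case [-199.9   -0.   137.9] blade pts 8839
  x -165 n 1427 y [-11.1  -0.6   9.6] z [139.8 140.6 141.4]
  x -150 n 1668 y [-11.   -0.7   9.6] z [139.7 140.6 141.4]
  x -135 n 1830 y [-11.3  -0.8   9.4] z [139.6 140.5 141.3]
  x -120 n 1986 y [-11.4  -0.9   9.3] z [139.6 140.5 141.3]
  x -105 n 1928 y [-11.4  -1.    9.2] z [139.5 140.4 141.3]
  tip x [-92.8 -91.9 -91.2]
scene tcp in case [-199.8   -0.2  137.7] blade pts 18
side tcp in case [-199.7   -0.3  137.5] blade pts 104
  x -165 n 19 y [-9.6  1.  11.7] z [138.7 140.1 141.9]
  x -150 n 22 y [-10.2   2.5  10.9] z [138.4 140.2 141.8]
  x -135 n 22 y [-11.3   1.6  11.8] z [138.5 139.8 141.1]
  x -120 n 21 y [-12.2   1.1  11.6] z [138.9 140.3 141.7]
  x -105 n 20 y [-12.1   1.5   9.2] z [137.6 139.5 140.9]
  tip x [-92.4 -91.4 -90.9]
```

View pics/w2.png

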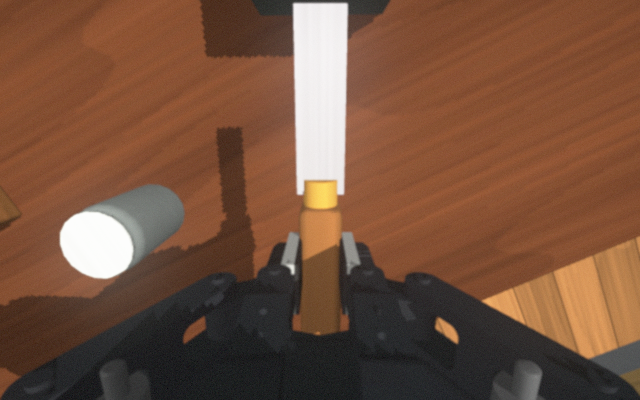

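The scraper sits level and straight in the grip, blade pointing up the picture at the case (top, 320,5), and the tin is to the left. Lower to slot height and measure once more.

Request:
play_rows:
  targets:
    - {"dp":[0,0,4],"spin":0,"jaw":0}
    - {"dp":[1,0,6.55],"spin":0,"jaw":0}
    - {"dp":[2.2,0,6.55],"spin":0,"jaw":0}
    - {"dp":[2.2,0,6.55],"spin":0,"jaw":0}
    - {"dp":[2.2,0,6.55],"spin":0,"jaw":0}
    - {"dp":[2.2,0,6.55],"spin":0,"jaw":0}
  newtons: 120

```text
time: 7.95
tcp_pos: [746.0, 190.4, 73.8]
eef_rot: [[-0.898, 0.44, 0.004], [0.44, 0.898, 0.001], [-0.003, 0.003, -1.0]]
ft_force: [0.1, -0.0, -1.1]
gripper_width: 16.8
finger_force: 121.0
```

```bash
python3 - <<'E'
from blade import *
blade('wrist','w3.png')
V=cloud(get_image('wrist')).reshape(-1,3);V=V[~np.isnan(V[:,0])];F=frame(V)
k=(abs(F[:,1])<60)&(F[:,0]>-60)&(F[:,0]<75)&(F[:,2]>79)&(F[:,2]<90)
print(k.sum(),np.percentile(F[k],[0.5,50,99.5],axis=0) if k.sum() else 0)
E
```

```text
wrist tcp in case [-179.    -1.6   73.5] blade pts 8850
  x -150 n 823 y [-13.3  -2.7   7.5] z [75.4 76.3 77.1]
  x -135 n 1594 y [-13.2  -2.8   7.4] z [75.4 76.2 77. ]
  x -120 n 1780 y [-13.4  -2.9   7.3] z [75.3 76.1 76.9]
  x -105 n 1911 y [-13.3  -2.9   7.3] z [75.2 76.  76.9]
  x -90 n 2087 y [-13.5  -3.4   7.2] z [75.1 76.  76.9]
  x -75 n 655 y [-13.6  -3.1   7.2] z [75.  75.9 76.8]
  tip x [-71.8 -70.8 -70.1]
0 0
```

View pics/w3.png

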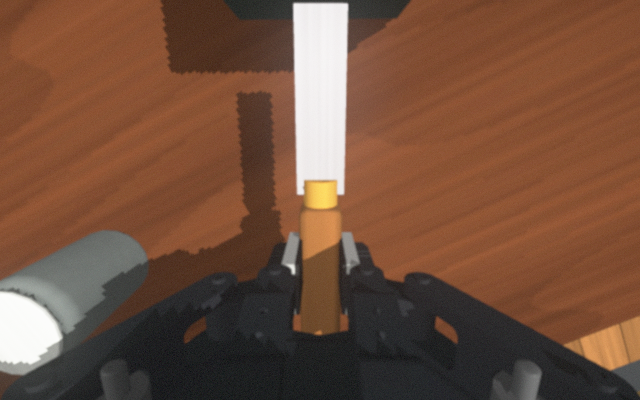

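Request:
play_rows:
  targets:
    - {"dp":[0.3,-0.2,0.12],"spin":0,"jaw":0}
    - {"dp":[0.8,-0.2,0.12],"spin":0,"jaw":0}
    - {"dp":[1.3,-0.2,0.12],"spin":0,"jaw":0}
    - {"dp":[1.8,-0.2,0.12],"spin":0,"jaw":0}
    - {"dp":[2.2,-0.2,0.12],"spin":0,"jaw":0}
    - {"dp":[2.2,-0.2,0.12],"spin":0,"jaw":0}

```text
time: 8.65
tcp_pos: [722.6, 198.6, 70.3]
eef_rot: [[-0.899, 0.439, -0.001], [0.439, 0.899, 0.0], [0.001, 0.0, -1.0]]
ft_force: [-0.6, 0.7, -1.4]
gripper_width: 16.8
finger_force: 121.0
```

```bash
python3 - <<'E'
from blade import *
for _ in range(3):
    blade('wrist')
    print(get_obs()['ft_force'])
E
```

```text
wrist tcp in case [-155.     0.9   70.3] blade pts 10652
  x -120 n 1521 y [-10.4   0.2  10.3] z [72.1 72.9 73.9]
  x -105 n 1663 y [-10.2   0.1  10.4] z [72.  72.9 73.7]
  x -90 n 1805 y [-10.4   0.1  10.3] z [72.  72.8 73.7]
  x -75 n 1978 y [-10.5   0.   10.2] z [72.  72.9 73.7]
  x -60 n 3685 y [-16.4   0.4  17.5] z [68.8 80.8 82.2]
  tip x [-48.1 -47.5 -46.9]
[ 1.1  0.6 -1.3]
wrist tcp in case [-155.5    1.1   70.3] blade pts 10559
  x -120 n 1563 y [-10.2   0.3  10.4] z [72.1 72.9 73.9]
  x -105 n 1681 y [-10.1   0.2  10.5] z [72.  72.8 73.6]
  x -90 n 1816 y [-10.3   0.2  10.4] z [71.9 72.8 73.6]
  x -75 n 1976 y [-10.4   0.1  10.3] z [71.9 72.8 73.7]
  x -60 n 3523 y [-16.4   0.8  17.6] z [68.7 80.7 82.2]
  tip x [-48.9 -48.3 -47.6]
[ 1.   0.3 -1.6]
wrist tcp in case [-155.9    1.2   70.2] blade pts 10467
  x -120 n 1583 y [-10.1   0.4  10.6] z [72.  72.8 73.7]
  x -105 n 1698 y [-10.    0.4  10.6] z [72.  72.8 73.6]
  x -90 n 1804 y [-10.2   0.3  10.4] z [71.9 72.7 73.6]
  x -75 n 1990 y [-10.3   0.2  10.3] z [71.9 72.8 73.6]
  x -60 n 3392 y [-16.3   0.6  17.5] z [68.5 80.6 82.1]
  tip x [-49.4 -48.8 -48.3]
[-1.  -0.5 -1.8]
```

Request:
play_rows:
  targets:
    - {"dp":[0.3,0,-0.2],"spin":0,"jaw":0}
    - {"dp":[0.9,0,-0.2],"spin":0,"jaw":0}
    - {"dp":[1.5,0,-0.2],"spin":0,"jaw":0}
    - {"dp":[2.2,0,-0.2],"spin":0,"jaw":0}
    - {"dp":[2.2,0,-0.3],"spin":0,"jaw":0}
    - {"dp":[2.3,0,-0.8],"spin":0,"jaw":0}
    - {"dp":[2.4,0,-1.5],"spin":0,"jaw":0}
    - {"dp":[2.5,0,-2.2],"spin":0,"jaw":0}
    - {"dp":[2.7,0,-2.9],"spin":0,"jaw":0}
    - {"dp":[3.0,0,-3.7],"spin":0,"jaw":0}
    - {"dp":[3.3,0,-4.4],"spin":0,"jaw":0}
    - {"dp":[3.7,0,-5.0],"spin":0,"jaw":0}

```text
time: 10.0
tcp_pos: [690.6, 213.8, 121.2]
eef_rot: [[-0.898, 0.44, 0.001], [0.44, 0.898, -0.0], [-0.001, 0.0, -1.0]]
ft_force: [0.3, -0.4, -2.0]
gripper_width: 16.9
finger_force: 120.8
```

```bash
cat >> blade.py <<'E'
def cover(cam,fn=None):
    V=cloud(shot(cam,fn)).reshape(-1,3);V=V[~np.isnan(V[:,0])];F=frame(V)
    o=get_obs();t=np.array(o['tcp_pos']);R=np.array(o['eef_rot']);L=(V-t)@R
    near=(abs(L[:,1])<60)&(L[:,0]<100)&(L[:,0]>-60)&(L[:,2]<12)
    k=(F[:,2]>88)&(abs(F[:,1])<52)&(F[:,0]>-70)&(F[:,0]<130)&(F[:,2]<205)&~near
    if k.sum()<30: print(cam,'few',k.sum());return
    vx,vz,x0,z0=cv2.fitLine(F[k][:,[0,2]].astype(np.float32),cv2.DIST_HUBER,0,.01,.01).ravel()
    a=np.arctan2(vz,-vx);a=a+np.pi if a<0 else a
    print(cam,k.sum(),'cover angle',round(float(a),3),'x',np.percentile(F[k,0],[1,99]),'z max',np.percentile(F[k,2],99))
E
python3 - <<'E'
from blade import *
o=get_obs();print(o['joint_pos'],o['ft_force'],frame(np.array(o['tcp_pos'])[None]))
for c in ['scene','side','wrist']: cover(c)
E
```

```text
[ 0.1  0.8 -0.8  1.7  0.7  0.9  0.2] [ 0.3 -0.4 -2. ] [[-119.     1.1  121.2]]
scene 47 cover angle 0.602 x [-17.3  40.1] z max 128.68868808460562
side 275 cover angle 0.623 x [-17.9  48.4] z max 135.68531408523808
wrist 4843 cover angle 0.654 x [-18.3 -10. ] z max 135.50910287837655
```

Request:
play_rows:
  targets:
    - {"dp":[0.7,0,-0.9],"spin":0,"jaw":0}
    - {"dp":[1.6,0,-1.8],"spin":0,"jaw":0}
    - {"dp":[2.6,0,-2.4],"spin":0,"jaw":0}
    - {"dp":[3.7,0,-3.0],"spin":0,"jaw":0}
    - {"dp":[5.0,0,-3.3],"spin":0,"jaw":0}
    - {"dp":[6.3,0,-3.5],"spin":0,"jaw":0}
    - {"dp":[7.5,0,-3.4],"spin":0,"jaw":0}
    - {"dp":[8.5,0,-3.3],"spin":0,"jaw":0}
    - {"dp":[9.3,0,-3.1],"spin":0,"jaw":0}
    - {"dp":[10,0,-2.8],"spin":0,"jaw":0}
    - {"dp":[10.3,0,-2.7],"spin":0,"jaw":0}
    - {"dp":[10.3,0,-2.7],"spin":0,"jaw":0}

```text
time: 11.35
tcp_pos: [597.0, 259.6, 146.8]
eef_rot: [[-0.898, 0.439, -0.001], [0.439, 0.898, -0.0], [0.001, -0.001, -1.0]]
ft_force: [-0.2, -0.6, -1.3]
gripper_width: 17.0
finger_force: 121.1
```

```bash
python3 - <<'E'
from blade import *
o=get_obs();print(o['joint_pos'],frame(np.array(o['tcp_pos'])[None]))
for c in ['scene','side','wrist']: cover(c)
E
```

```text
[ 0.1  0.7 -0.8  1.8  0.7  0.9  0. ] [[-14.7   0.6 146.8]]
scene 627 cover angle 2.09 x [ 58.1 108.6] z max 171.0466426129444
side 449 cover angle 2.093 x [ 61.7 111.1] z max 172.9449106644906
wrist 15537 cover angle 2.079 x [62.1 94.7] z max 150.39521765518907
```

Request:
play_rows:
  targets:
    - {"dp":[-2,0,0],"spin":0,"jaw":0}
    - {"dp":[-6,0,0],"spin":0,"jaw":0}
    - {"dp":[-10,0,0],"spin":0,"jaw":0}
    - {"dp":[-14,0,0],"spin":0,"jaw":0}
    - {"dp":[-18,0,1],"spin":0,"jaw":0}
    - {"dp":[-21.5,0,4],"spin":0,"jaw":0}
    - {"dp":[-21.5,0,8],"spin":0,"jaw":0}
    - {"dp":[-21.5,0,11],"spin":0,"jaw":0}
    - {"dp":[-21.5,0,12],"spin":0,"jaw":0}
    - {"dp":[-21.5,0,12.5],"spin":0,"jaw":0}
    - {"dp":[-21.5,0,12.5],"spin":0,"jaw":0}
    - {"dp":[-21.5,0,12.5],"spin":0,"jaw":0}

```text
time: 12.7
tcp_pos: [792.2, 165.7, 24.7]
eef_rot: [[-0.898, 0.44, 0.003], [0.44, 0.898, 0.002], [-0.002, 0.003, -1.0]]
ft_force: [-0.2, -0.3, -0.7]
gripper_width: 16.7
finger_force: 121.0
```

```bash
python3 - <<'E'
from blade import *
blade('wrist')
for _ in range(3): get_image('wrist')
o=get_obs();print(o['tcp_pos'],o['ft_force'])
W=cloud(get_image('side'));cover('side')
E
```

```text
wrist tcp in case [-231.4    0.1   24.8] blade pts 8867
  x -210 n 61 y [-9.5 -0.5  9.8] z [26.6 27.3 32.8]
  x -195 n 1538 y [-11.1  -0.6   9.6] z [26.3 27.  27.8]
  x -180 n 1692 y [-11.   -1.1   9.6] z [26.1 27.  27.8]
  x -165 n 1832 y [-11.2  -0.7   9.5] z [26.1 26.9 27.8]
  x -150 n 1992 y [-11.3  -0.8   9.4] z [26.1 26.9 27.8]
  x -135 n 1752 y [-11.5  -0.9   9.4] z [25.9 26.8 27.7]
  tip x [-124.1 -123.2 -122.5]
[791.7 165.1  23.9] [-0.5  1.1 -1. ]
side 473 cover angle 2.089 x [ 61.  111.4] z max 172.9802105493007
```

Request:
play_rows:
  targets:
    - {"dp":[0,0,0.6],"spin":0,"jaw":0}
    - {"dp":[0,0,1.1],"spin":0,"jaw":0}
    - {"dp":[0,0,1.35],"spin":0,"jaw":0}
    - {"dp":[0,0,1.4],"spin":0,"jaw":0}
    - {"dp":[0,0,1.4],"spin":0,"jaw":0}
    - {"dp":[0,0,1.4],"spin":0,"jaw":60}
    - {"dp":[0,0,1.4],"spin":0,"jaw":60}
    - {"dp":[0,0,1.4],"spin":0,"jaw":60}
    - {"dp":[0,0,1.0],"spin":0,"jaw":60}
    - {"dp":[0,0,-2],"spin":0,"jaw":60}
    - {"dp":[0,0,-6],"spin":0,"jaw":60}
    - {"dp":[0,0,-6],"spin":0,"jaw":60}

```text
time: 14.2
tcp_pos: [794.8, 167.4, 89.5]
eef_rot: [[-0.898, 0.44, 0.01], [0.44, 0.898, 0.005], [-0.007, 0.009, -1.0]]
ft_force: [0.6, 1.0, 0.9]
gripper_width: 51.6
finger_force: 0.0
```

```bash
python3 - <<'E'
from blade import *
V=cloud(shot('wrist','w4.png')).reshape(-1,3);V=V[~np.isnan(V[:,0])];F=frame(V)
o=get_obs();t=np.array(o['tcp_pos'])
k=(F[:,2]>7)&(F[:,2]<32)&(F[:,0]>-300)&(F[:,0]<-100)&(abs(F[:,1])<30)
print(t,o['joint_pos'],k.sum(),cv2.minAreaRect(F[k,:2].astype(np.float32)))
for lo,hi in [(-270,-250),(-220,-205),(-190,-170),(-140,-125)]:
    j=k&(F[:,0]>lo)&(F[:,0]<hi);print(lo,j.sum(),np.percentile(F[j,2],[10,50,90]) if j.sum() else '')
# open case: boundary of walls at z~78
W=cloud(get_image('wrist'));np.save('w4.npy',W)
E
```

```text
[793.4 166.5  86.8] [ 0.1  1.  -0.8  1.4  0.7  1.   0.3] 6781 ((-203.752197265625, 0.6965627670288086), (22.041622161865234, 163.1990203857422), 89.62157440185547)
-270 661 [21.5 23.  23.9]
-220 599 [18.7 22.6 23.8]
-190 910 [11.8 12.6 13.6]
-140 798 [12.  12.8 13.8]
```

View pics/w4.png

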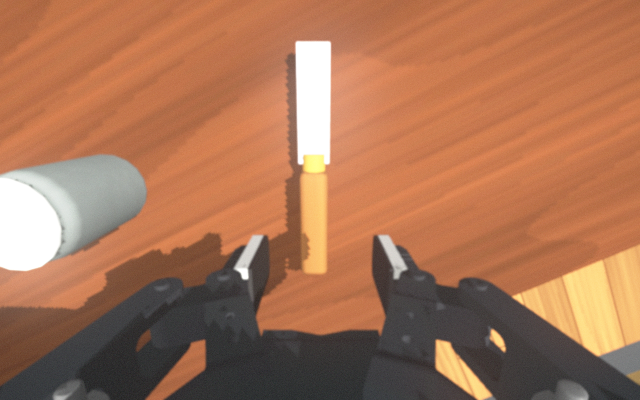

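The scraper lies flat (handle top 23 mm, blade top 13 mm) and is released, seen from (313,45) to (313,270). Next is a look at the shaft from above.

Request:
play_rows:
  targets:
    - {"dp":[0,0,-5],"spin":0,"jaw":100}
    - {"dp":[0,0,-10],"spin":0,"jaw":100}
    - {"dp":[0,0,-15],"spin":0,"jaw":100}
    - {"dp":[1,0,-20],"spin":0,"jaw":100}
    - {"dp":[5,-1,-23],"spin":0,"jaw":100}
    - {"dp":[10,-1,-23],"spin":0,"jaw":100}
    - {"dp":[14,-1,-23],"spin":0,"jaw":100}
    - {"dp":[18,-1,-23],"spin":0,"jaw":100}
    - {"dp":[18,-1,-23],"spin":0,"jaw":100}
    - {"dp":[18,-1,-23],"spin":0,"jaw":100}
    - {"dp":[18,-1,-23],"spin":0,"jaw":100}

```text
time: 15.4
tcp_pos: [625.9, 233.4, 311.1]
eef_rot: [[-0.897, 0.442, -0.001], [0.442, 0.897, -0.001], [0.0, -0.002, -1.0]]
ft_force: [0.3, 0.8, -0.2]
gripper_width: 85.3
finger_force: 0.0
```

```bash
python3 - <<'E'
from blade import *
W=cloud(shot('wrist','w5.png'));np.save('w5.npy',W);V=W.reshape(-1,3);V=V[~np.isnan(V[:,0])];F=frame(V)
k=(F[:,2]>60)&(F[:,2]<71)&(np.hypot(F[:,0],F[:,1])<20)
print(k.sum())
if k.sum()>10:
    print('shaft',cv2.minEnclosingCircle(V[k,:2].astype(np.float32)),V[k].mean(0),np.median(V[k],0))
k=(abs(F[:,2]-78)<3)&(abs(F[:,0])<64)&(abs(F[:,1])<56)
print('rim',k.sum(),np.percentile(F[k],[.5,99.5],axis=0),cv2.minAreaRect(V[k,:2].astype(np.float32)))
for r in find_in('wrist','shaft_end')[:2]: print(r)
# gear from first pictures
for f in ['w1','scene0','side0']:
    G=np.load(f+'.npy').reshape(-1,3);G=G[~np.isnan(G[:,0])]
    k=(np.hypot(G[:,0]-455,G[:,1]+245)<50)&(G[:,2]>40)&(G[:,2]<47);print(f,k.sum(),cv2.minEnclosingCircle(G[k,:2].astype(np.float32)) if k.sum()>3 else '')
o=get_obs();print(o['joint_pos']);cover('wrist')
E
```

```text
98
shaft ((584.3599853515625, 268.4154968261719), 6.821755409240723) [584.3 268.6  65.2] [584.3 268.5  65.3]
rim 1444 [[-53.6 -51.9  75.3]
 [ 57.6  48.   80.8]] ((583.2804565429688, 269.0416564941406), (100.1818618774414, 112.55838775634766), 64.32669830322266)
{'point': [329.8, 76.7], 'confidence': 0.7}
w1 174 ((453.7016296386719, -237.5343017578125), 13.310839653015137)
scene0 41 ((456.72845458984375, -236.4711151123047), 14.501532554626465)
side0 54 ((451.310302734375, -242.18185424804688), 13.488295555114746)
[ 0.2  0.6 -0.9  1.6  0.5  1.2  0.2]
wrist 7488 cover angle 2.093 x [ 61.1 105.5] z max 166.40947230638233
```

View pics/w5.png

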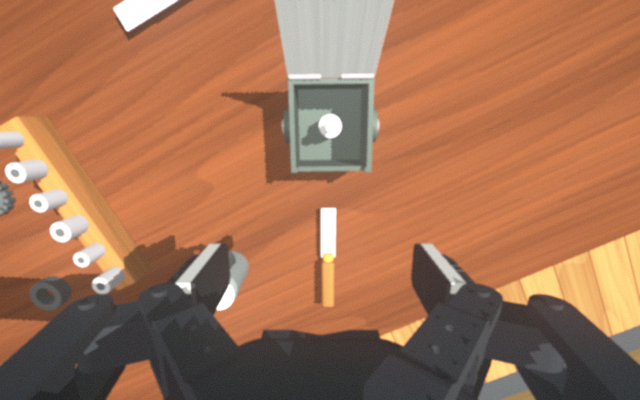

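The picture shows the cover standing open at the top (335,35), the shaft end at (330,126), and the scraper at (328,260). The shaft axis is at (584.4, 268.4). Next: the gear.

Request:
play_rows:
  targets:
    - {"dp":[-0.5,-4.2,0],"spin":8,"jaw":100}
    - {"dp":[-1,-8.4,0],"spin":16,"jaw":100}
    - {"dp":[-1.5,-12.6,0],"spin":24,"jaw":100}
    - {"dp":[-2,-16.8,0],"spin":32,"jaw":100}
    - {"dp":[-2.5,-21,0],"spin":40,"jaw":100}
    - {"dp":[-3,-25,0],"spin":48,"jaw":100}
    - {"dp":[-3.5,-29.4,0],"spin":56,"jaw":100}
    - {"dp":[-4,-33.6,2],"spin":64,"jaw":100}
    - {"dp":[-4.5,-37.8,5],"spin":72,"jaw":100}
    - {"dp":[-5,-42,8],"spin":80,"jaw":100}
    - {"dp":[-5.4,-46,11],"spin":90,"jaw":100}
    - {"dp":[-5.4,-50,13],"spin":90,"jaw":100}

```text
time: 16.75
tcp_pos: [453.4, -239.7, 180.9]
eef_rot: [[0.443, 0.897, 0.0], [0.897, -0.443, 0.0], [0.0, 0.0, -1.0]]
ft_force: [0.2, 0.0, 0.5]
gripper_width: 85.5
finger_force: 0.0
```

Request:
play_rows:
  targets:
    - {"dp":[0,0,0],"spin":0,"jaw":100}
    - {"dp":[0,0,0],"spin":0,"jaw":100}
    - {"dp":[0,0,0],"spin":0,"jaw":100}

```text
time: 17.05
tcp_pos: [454.8, -237.4, 182.7]
eef_rot: [[0.439, 0.898, 0.002], [0.898, -0.439, 0.0], [0.001, 0.001, -1.0]]
ft_force: [0.4, -0.1, 0.3]
gripper_width: 85.7
finger_force: 0.0
```

```bash
cat > gear.py <<'E'
from h import *
def hub(V,c,z):
    k=(np.hypot(V[:,0]-c[0],V[:,1]-c[1])<22)&(abs(V[:,2]-z)<2.5)
    return k.sum(),cv2.minEnclosingCircle(V[k,:2].astype(np.float32)) if k.sum()>5 else None,np.median(V[k,2]) if k.sum() else 0
E
python3 - <<'E'
from gear import *
print(get_obs()['joint_pos'])
V=cloud(shot('wrist')).reshape(-1,3);V=V[~np.isnan(V[:,0])]
print(hub(V,(454,-238.5),44))
k=(np.hypot(V[:,0]-454,V[:,1]+238.5)<40)&(abs(V[:,2]-14)<2.5);print('rim',k.sum(),cv2.minEnclosingCircle(V[k,:2].astype(np.float32)))
to([453.9,-238.5,60]);to([453.9,-238.5,19])
E
```

```text
[ 0.76554089  0.43324565 -0.48530317  2.1099931   0.32067516  0.66686945
 -0.39033548]
(np.int64(331), ((453.6091003417969, -238.8763885498047), 12.771145820617676), np.float64(43.134995534734195))
rim 1030 ((453.50970458984375, -238.99794006347656), 27.70122528076172)
tcp [ 455.  -237.   182.9] yaw 64.01 dp [-0.2  -0.06 12.29] spin None
tcp [ 455.  -237.   182.9] yaw 64.01 dp [-0.2  -0.06 16.39] spin None
```

Request:
play_rows:
  targets:
    - {"dp":[-0.2,0,4],"spin":0,"jaw":100}
    - {"dp":[-0.2,0,8],"spin":0,"jaw":100}
    - {"dp":[-0.2,0,12],"spin":0,"jaw":90}
    - {"dp":[-0.2,0,14.5],"spin":0,"jaw":80}
    - {"dp":[-0.2,0,15.9],"spin":0,"jaw":70}
    - {"dp":[-0.2,0,15.9],"spin":0,"jaw":60}
    - {"dp":[-0.2,0,15.9],"spin":0,"jaw":60}

```text
time: 17.8
tcp_pos: [453.9, -238.9, 23.8]
eef_rot: [[0.438, 0.899, 0.001], [0.899, -0.438, 0.0], [0.001, 0.001, -1.0]]
ft_force: [0.2, -0.3, -0.9]
gripper_width: 51.4
finger_force: 0.0
```

```bash
python3 - <<'E'
from gear import *
V=cloud(shot('wrist')).reshape(-1,3);V=V[~np.isnan(V[:,0])]
print(hub(V,(453.6,-239),44),get_obs()['ft_force'])
to([453.6,-239,22])
E
```

```text
(np.int64(1465), ((453.6985168457031, -239.0529327392578), 13.115376472473145), np.float64(43.22101850838839)) [-0.47699027 -0.52222607  0.55101554]
tcp [ 454.  -239.2   24.2] yaw 63.98 dp [ 0.   -0.05  0.22] spin None
```

Centred on the hub; close and lift.

Request:
play_rows:
  targets:
    - {"dp":[0,0,0.1],"spin":0,"jaw":20}
    - {"dp":[0,0,0.1],"spin":0,"jaw":5}
    - {"dp":[0,0,0.1],"spin":0,"jaw":5}
    - {"dp":[0,0,0.1],"spin":0,"jaw":5}
    - {"dp":[0,0,0.1],"spin":0,"jaw":5}
    - {"dp":[0,0,0.1],"spin":0,"jaw":5}
    - {"dp":[0,0,0.1],"spin":0,"jaw":5}
    - {"dp":[0,0,-2],"spin":0,"jaw":5}
    - {"dp":[0,0,-7],"spin":0,"jaw":5}
    - {"dp":[0,0,-12],"spin":0,"jaw":5}
    - {"dp":[0,0,-16],"spin":0,"jaw":5}
    - {"dp":[0,0,-16],"spin":0,"jaw":5}
  newtons: 80

```text
time: 19.05
tcp_pos: [456.1, -241.1, 188.8]
eef_rot: [[0.441, 0.898, 0.011], [0.898, -0.441, -0.005], [-0.0, 0.012, -1.0]]
ft_force: [1.2, -0.0, -1.9]
gripper_width: 23.3
finger_force: 79.2
```

```bash
cat >> gear.py <<'E'
def held(cam):
    """points of the held gear: hub top circle and rim, in world"""
    V=cloud(shot(cam)).reshape(-1,3);V=V[~np.isnan(V[:,0])];o=get_obs();t=np.array(o['tcp_pos'])
    k=(np.hypot(V[:,0]-t[0],V[:,1]-t[1])<40)&(V[:,2]>t[2]-30)&(V[:,2]<t[2]+5)
    P=V[k];print(cam,'tcp',t.round(1),'n',k.sum(),'z',np.percentile(P[:,2],[0,5,25,50,75,95]).round(1) if k.sum() else '')
    return P
E
python3 - <<'E'
from gear import *
o=get_obs();print(o['joint_pos'],o['gripper_width'],o['finger_force'],o['ft_force'])
for c in ['side','scene','wrist']:
    P=held(c);np.save('g_'+c+'.npy',P)
    if len(P)>10:
        print(cv2.minEnclosingCircle(P[:,:2].astype(np.float32)))
E
```

```text
[ 0.79095607  0.42734508 -0.51158254  2.10507068  0.33406026  0.67402318
 -0.40009407] 23.268762938407612 79.22414369881153 [ 1.17648478 -0.03255893 -1.88999029]
side tcp [ 454.1 -240.7  186.2] n 322 z [164.4 167.  173.5 176.9 178.4 187.6]
((455.4955139160156, -243.87294006347656), 27.896760940551758)
scene tcp [ 452.4 -240.2  184.3] n 230 z [163.9 166.1 171.7 175.6 177.3 183.7]
((458.2738342285156, -240.6786651611328), 28.901870727539062)
wrist tcp [ 451.3 -239.8  182.9] n 3719 z [160.1 164.5 172.4 173.5 174.5 185.3]
((454.47125244140625, -239.30052185058594), 27.624555587768555)
```

Request:
play_rows:
  targets:
    - {"dp":[2,-0.4,0],"spin":0,"jaw":5}
    - {"dp":[6,-1.2,0],"spin":0,"jaw":5}
    - {"dp":[10,-2.1,0],"spin":0,"jaw":5}
    - {"dp":[14,-2.9,0],"spin":0,"jaw":5}
    - {"dp":[18,-3.7,0],"spin":0,"jaw":5}
    - {"dp":[22,-4.5,0],"spin":0,"jaw":5}
    - {"dp":[26,-5.3,0],"spin":0,"jaw":5}
    - {"dp":[30,-6.2,0],"spin":0,"jaw":5}
    - {"dp":[34,-7,0],"spin":0,"jaw":5}
    - {"dp":[38,-7.8,0],"spin":0,"jaw":5}
    - {"dp":[42,-8.6,0],"spin":0,"jaw":5}
    - {"dp":[45,-9.2,0],"spin":0,"jaw":5}

```text
time: 20.4
tcp_pos: [566.6, 207.6, 180.7]
eef_rot: [[0.437, 0.899, -0.004], [0.899, -0.437, -0.0], [-0.002, -0.003, -1.0]]
ft_force: [1.6, 0.3, -1.5]
gripper_width: 22.6
finger_force: 79.1
```

Request:
play_rows:
  targets:
    - {"dp":[3,-0.6,0],"spin":0,"jaw":5}
    - {"dp":[5,-1.1,0],"spin":0,"jaw":5}
    - {"dp":[6.3,-1.3,0],"spin":0,"jaw":5}
    - {"dp":[6.3,-1.3,0],"spin":0,"jaw":5}
    - {"dp":[6.3,-1.3,0],"spin":0,"jaw":5}
    - {"dp":[6.3,-1.3,0],"spin":0,"jaw":5}
    - {"dp":[6.3,-1.3,0],"spin":0,"jaw":5}
    - {"dp":[6.3,-1.3,0],"spin":0,"jaw":5}

```text
time: 21.2
tcp_pos: [584.0, 265.9, 183.2]
eef_rot: [[0.441, 0.897, -0.0], [0.897, -0.441, -0.001], [-0.001, 0.0, -1.0]]
ft_force: [0.0, -0.1, -2.5]
gripper_width: 23.3
finger_force: 79.1
```

```bash
python3 - <<'E'
from gear import *
import scipy.optimize as so
o=get_obs();print(o['time'],o['joint_pos'],o['gripper_width'],o['finger_force'],o['ft_force'])
for c in ['side','scene','wrist']:
    P=held(c)
    t=P[P[:,2]<np.median(P[:,2])+4]
    print(c,cv2.minEnclosingCircle(t[:,:2].astype(np.float32)),len(t))
    if c=='wrist':
        q=P[abs(P[:,2]-np.median(P[:,2]))<3];A=np.c_[q[:,:2],np.ones(len(q))];print('rim plane',np.linalg.lstsq(A,q[:,2],rcond=None)[0],q[:,2].mean())
to([584.4,268.4,110])
E
```

```text
21.2 [-0.15549638  0.58510235 -0.4984021   1.82717262  0.36927455  0.82271827
 -1.2958027 ] 23.322990571745784 79.10030096769333 [ 0.04086373 -0.09654051 -2.47656327]
side tcp [584.  266.3 183.4] n 156 z [158.5 161.8 168.3 172.  174.  183.5]
side ((584.2803344726562, 264.3084411621094), 29.09455108642578) 130
scene tcp [584.  266.5 183.4] n 208 z [158.2 162.8 168.8 171.7 173.4 185.1]
scene ((587.3541259765625, 265.373779296875), 29.929475784301758) 172
wrist tcp [584.  266.7 183.4] n 3824 z [158.7 163.7 171.6 172.6 173.8 186.1]
wrist ((586.3671264648438, 268.03228759765625), 27.536060333251953) 3117
rim plane [-1.25105548e-02 -1.78397288e-02  1.84902607e+02] 172.52861749184055
tcp [584.  266.7 183.4] yaw 63.87 dp [ 0.17 -0.04  7.34] spin None
```

Request:
play_rows:
  targets:
    - {"dp":[0,-0.1,1.5],"spin":0,"jaw":5}
    - {"dp":[0,-0.1,3],"spin":0,"jaw":5}
    - {"dp":[0,-0.1,4.5],"spin":0,"jaw":5}
    - {"dp":[0,-0.1,5.8],"spin":0,"jaw":5}
    - {"dp":[0,-0.1,6.8],"spin":0,"jaw":5}
    - {"dp":[0,-0.1,7.4],"spin":0,"jaw":5}
    - {"dp":[0,-0.1,7.8],"spin":0,"jaw":5}
    - {"dp":[0,-0.1,8],"spin":0,"jaw":5}
    - {"dp":[0,-0.1,8],"spin":0,"jaw":5}
    - {"dp":[0,-0.1,8],"spin":0,"jaw":5}
    - {"dp":[0,-0.1,8],"spin":0,"jaw":5}
    - {"dp":[0,-0.1,8],"spin":0,"jaw":5}

```text
time: 22.55
tcp_pos: [583.2, 267.7, 103.6]
eef_rot: [[0.44, 0.898, 0.001], [0.898, -0.44, 0.0], [0.001, 0.0, -1.0]]
ft_force: [-0.6, -0.3, -1.3]
gripper_width: 23.1
finger_force: 79.1
```

```bash
python3 - <<'E'
from gear import *
import blade
for i in range(4):
    P=held('wrist');m=np.median(P[:,2]);t=P[abs(P[:,2]-m)<4]
    print(cv2.minEnclosingCircle(t[:,:2].astype(np.float32)),'rim top',t[:,2].mean().round(1))
d=shot('wrist','w6.png')
V=cloud(d).reshape(-1,3);V=V[~np.isnan(V[:,0])];F=blade.frame(V,np.array([584.4,268.4]))
k=(abs(F[:,2]-78)<3)&(abs(F[:,0])<64)&(abs(F[:,1])<56)&(np.hypot(F[:,0],F[:,1])>36)
print('rim of case',k.sum(),np.percentile(F[k],[1,99],axis=0),cv2.minAreaRect(V[k,:2].astype(np.float32)))
o=get_obs();print(o['time'],o['ft_force'],o['finger_force'])
blade.cover('side')
E
```

```text
wrist tcp [583.2 267.7 103.6] n 3804 z [ 79.1  83.9  91.8  92.8  94.  106.1]
((585.1998901367188, 268.359375), 27.584531784057617) rim top 92.7
wrist tcp [583.2 267.7 103.5] n 3815 z [ 79.5  83.7  91.7  92.8  93.9 106.3]
((585.271728515625, 268.6835021972656), 27.707683563232422) rim top 92.6
wrist tcp [583.1 267.6 103.4] n 3820 z [ 79.3  83.7  91.6  92.7  93.9 106.2]
((585.1637573242188, 268.5514831542969), 27.559062957763672) rim top 92.6
wrist tcp [583.  267.6 103.3] n 3809 z [ 78.4  83.7  91.6  92.6  93.7 105.8]
((585.1713256835938, 268.4049987792969), 27.593082427978516) rim top 92.5
rim of case 4603 [[-53.9 -50.   75.3]
 [ 56.1  49.5  80.8]] ((583.4926147460938, 268.485595703125), (100.91239166259766, 113.62950134277344), 64.42391967773438)
22.8 [-0.  -0.5 -2.4] 79.10201579332352
side 519 cover angle 2.101 x [-62.5 111.1] z max 201.09651220940276
```

View pics/w6.png

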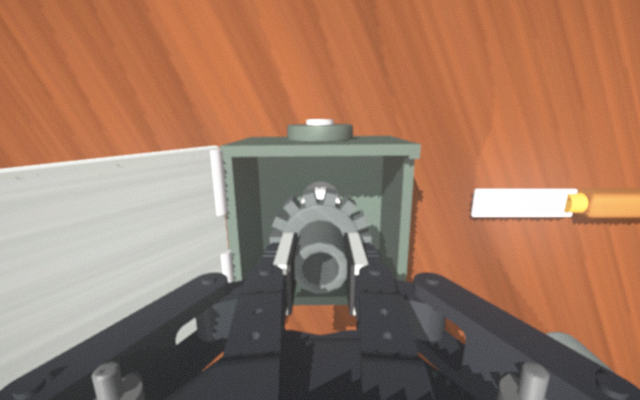

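The picture shows the gear held (320,240) centred in the open case, the cover open at left and the scraper flat at right; gear axis is within about 1 mm of the shaft and its underside 12 mm above. Lower it 2 mm, settle, and hand in.

Request:
play_rows:
  targets:
    - {"dp":[0,0,0.1],"spin":0,"jaw":5}
    - {"dp":[0,0,0.2],"spin":0,"jaw":5}
    - {"dp":[0,0,0.2],"spin":0,"jaw":5}
    - {"dp":[0,0,0.2],"spin":0,"jaw":5}
    - {"dp":[0,0,0.2],"spin":0,"jaw":5}
    - {"dp":[0,0,0.2],"spin":0,"jaw":5}
    - {"dp":[0,0,0.2],"spin":0,"jaw":5}
    - {"dp":[0,0,0.2],"spin":0,"jaw":5}

```text
time: 23.65
tcp_pos: [583.0, 267.6, 101.3]
eef_rot: [[0.44, 0.898, 0.0], [0.898, -0.44, 0.0], [0.0, 0.0, -1.0]]
ft_force: [0.0, 0.3, -2.0]
gripper_width: 22.9
finger_force: 79.1
```

```bash
python3 - <<'E'
from gear import *
P=held('wrist');m=np.median(P[:,2]);t=P[abs(P[:,2]-m)<4]
c=cv2.minEnclosingCircle(t[:,:2].astype(np.float32));z=t[:,2].mean();print(c,z)
if np.hypot(c[0][0]-584.4,c[0][1]-268.4)<2.5 and 87<z<95: print(hand_in())
E
```

```text
wrist tcp [583.  267.7 101.2] n 3821 z [ 77.2  81.5  89.4  90.5  91.6 103.9]
((584.904541015625, 268.31494140625), 27.663738250732422) 90.31370883455386
the job is handed in; nothing more can be done
None
```

Job handed in at about 24 s: cover open at about 2.1 rad, scraper flat and released, gear held about 10 mm above the shaft end and about 1 mm off its axis by my measurements; no verdict came back, and the case's yaw measured about 154°, not the stated 60–100°, so I worked from the measured slot.

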